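Burnish the lifted brass inlay of a jewelry box lid

TASK

Slide the loose inlaid lid panel snugly into the corner of the craft board, against both rails. Then take the ball-tipped burnisher and run its ball along the curved seam of lifted brass slips, from the left end to the right end, pressing lightly, following the uneven plaque by feel in one slow unbroken stroke (about 2 to 3 cm a second), so that every slip ends flush, with only the burnisher touching the panel's face. Lay the burnisher back flat on the blue pad, leave the panel against its rails, and leave the bowl, glasses, shoehorn and nail file where they are.

Things in the scene. Friction and masses are not known exactly. Their poses are not given: they have to be found in the camera images.
- board: Fixed grey felt-topped craft board, 160 (x) x 230 (y) mm, felt 6 mm above the table. Pale wooden stop rails 10 mm wide, tops 16 mm above the table, run along its far (+x) edge, inner face at x = +70 mm, and its right (-y) edge, inner face at y = -105 mm. Origin: centre of its underside.
- seat (a point): Point on the board's felt top where the panel's origin lies when the panel is snug against both rails (15 mm in x and -20 mm in y from the board's origin).
- panel: Loose brown panel, 110 (x) x 170 (y) x 18 mm, 0.35 kg; origin centre of underside, x roughly the board's; starts 10 to 40 mm short of the rails. The plaque set in it bears the seam, a 120 mm radius arc about panel-frame x = -100, y = 0. Plaque top: z = 20 mm at y = -80, rising leftward by 0 to 90 mm per m, unknown (0 to 13 mm at seam_start). 12 N of stylus force cracks it; 3 to 6 N seats slips.
- seam_start (a point): Left (+y) end of the seam, panel-frame x = 1.0, y = +64.8, z = 20 mm: the flat black mark 8 mm before the first slip, where the stroke begins. The real surface there lies 0 to 13 mm higher than this point: feel for it.
- seam_mid (a point): Middle of the seam, panel-frame x = 20, y = 0, z = 20 mm. The real surface lies 0 to 7 mm higher.
- seam_end (a point): Right (-y) end of the seam, panel-frame x = 1.0, y = -64.8, z = 20 mm: the flat black mark 8 mm past the last slip, where the stroke ends. The real surface lies 0 to 1.5 mm higher.
- stylus: Loose burnisher, about 60 g: red handle 70 mm long (x), 14 wide (y), 16 high (z), then a thin steel neck towards -x ending in a steel ball. Lies flat on the blue pad, ball towards the robot. Origin: centre of the handle's underside; x points away from the ball. The ball is thinner than the handle: tilt it ball end down by 15 to 45 degrees to reach the panel.
- tip (a point): Centre of the burnisher's steel ball (10 mm diameter), 70 mm from the handle's middle, on the handle's axis (stylus frame x = -70, z = +8 mm).
- pad: Fixed blue felt pad, 200 (x) x 120 (y) x 3 mm thick, on the table. Origin: centre of its underside.
- bowl: Pale pink ceramic bowl, 110 mm across, 45 mm high; origin under its centre. Leave alone.
- glasses: Black plastic glasses, standing with arms open, 140 x 140 mm, 44 mm high; origin at table level, 42 mm ahead of the arm ends. Leave alone.
- shoehorn: Short grey plastic shoehorn lying flat, about 173 x 40 x 12 mm, long along its x; origin under its middle. Leave alone.
- nail_file: Steel nail file with a black grip lying flat, 140 x 13 x 4 mm; origin under its middle. Leave alone.
- slip1 (a joint): Brass slip 1 of 6, counted from seam_start: 20 mm along the seam, 10 mm wide. Angle in rad: 0 is flush with the plaque's top, positive is lifted. It is hinged at its end nearer seam_start and its other end stands up, 2 to 4 mm at the start; it stays where it is pushed (about 1 N at its free end).
- slip2 (a joint): Brass slip 2 of 6, like slip 1.
- slip3 (a joint): Brass slip 3 of 6, like slip 1.
- slip4 (a joint): Brass slip 4 of 6, like slip 1.
- slip5 (a joint): Brass slip 5 of 6, like slip 1.
- slip6 (a joint): Brass slip 6 of 6, like slip 1.
Not all that is in view belongs to the job. Of the things like the stylus, leave any that is white; of the rest the smaller one is meant.

How it is judged (in metres and radians):
On the way, in this order (a step that is already met when the one before it is completed fails the run):
1. the panel is snug against both rails (horizontal distance between panel and seat below 0.003 m and angle between the x axis of panel and the x axis of board, either way round below 0.025 rad), for 0.2 s.
2. the burnisher's ball presses on the panel at the left end of the seam, no slip pressed yet (horizontal distance between tip and seam_start below 0.012 m and contact force between stylus and panel above 0.5 N and value of joint each of slip1, slip6 above 0.045 rad), for 0.1 s.
3. the ball presses at the middle of the seam, the first slips behind it flush and the last still lifted (horizontal distance between tip and seam_mid below 0.012 m and contact force between stylus and panel above 0.5 N and value of joint each of slip1, slip2 below 0.045 rad and value of joint slip6 above 0.045 rad), for 0.1 s.
4. the ball presses at the right end of the seam, all slips flush (horizontal distance between tip and seam_end below 0.012 m and contact force between stylus and panel above 0.5 N and value of joint each of slip1, slip2, slip3, slip4, slip5, slip6 below 0.045 rad), for 0.1 s.
At the end, for the whole second after the job is handed in: The panel is within 3 mm and 0.025 rad of its place against both rails, all six slips are within 0.045 rad (0.9 mm) of flush, the burnisher lies flat and at rest with its handle's middle on the blue pad, and the bowl, glasses, shoehorn and nail file are within 12 mm of where they were (all of step 1 and value of joint each of slip1, slip2, slip3, slip4, slip5, slip6 below 0.045 rad and x of stylus in the frame of pad between -0.09 and 0.09 m and y of stylus in the frame of pad between -0.055 and 0.055 m and z of stylus in the frame of pad below 0.024 m and angle between stylus's own x axis and vertical between 1.42 and 1.72 rad and linear speed of each of stylus, panel below 0.01 m/s and distance of each of bowl, glasses, shoehorn, nail_file from where it was at the start of the episode below 0.012 m); the robot touches nothing.
It fails at once if the stylus presses on the panel with over 12 N (contact force between stylus and panel above 12 N).
It fails at once if the stylus moves faster than 0.08 m/s while it presses on the panel (contact force between stylus and panel above 0.5 N and linear speed of stylus above 0.08 m/s).
It fails at once if the stroke is broken: the ball is lifted clear of the plaque (by more than 7 mm) when the first slip is flush and the last is not (value of joint slip1 below 0.045 rad and value of joint slip6 above 0.045 rad and (z of tip in the frame of panel above 0.047 m or (z of tip in the frame of panel above 0.04 m and y of tip in the frame of panel below 0 m))).
It fails at once if the fingers press on the panel's face (contact force between the fingers and panel above 0.5 N and x of the grasp point in the frame of panel between -0.045 and 0.045 m and y of the grasp point in the frame of panel between -0.075 and 0.075 m).
It fails at once if the bowl, glasses, shoehorn or nail file is pushed more than 12 mm away (distance of any of bowl, glasses, shoehorn, nail_file from where it was at the start of the episode above 0.012 m).
It also fails if it takes over 72 s, if anything falls off the work surface, if the arm or the gripper's body presses on something with over 40 N, if the wrist force passes 120 N, or if a joint passes its speed limit or range.

ROBOT

A 6-joint arm with a two-finger parallel gripper is mounted at the origin on the work surface. World frame = base frame: x ahead of the robot, y to its left, z up, the work surface at z = 0. Lengths are in mm, angles in rad, forces in N, time in s.
With the tool pointing down it reaches from about 350 to 975 mm from the base axis. Payload 17.4 kg.
Tool frame: the origin (TCP) lies between the finger pads; the fingertips stand 25 mm ahead of it and the grasp point (between the pads) lies 6 mm ahead of it (manip.tip_reach is the distance from the TCP to the fingertips, in mm); z points along the fingers, x is the direction in which the jaws open and shut, and the axes are right-handed (so a half turn about z gives the same grasp; the last joint's range is limited). The gripper opens to 85 mm and grips with 20 to 120 N. Pads are 22 mm wide; open, the fingers measure 114 mm over their backs; the gripper's body (76 mm by 85 mm) begins 54 mm behind the grasp point. The pads swing forward as they close: fully open they stand 13 mm farther back than shut.
Start: joints at [-0.038, 0.116, 1.442, -0, 1.584, -0.038], TCP at [675.006, -0.009, 256.303] pointing down, gripper open.
Joint ranges: [-2.83, 2.83], [-0.83, 2.19], [0.07, 2.5], [-1.14, 4.28], [0.01, 3], [-2.97, 2.97]. Speed limits (rad/s): [1.89, 1.89, 2.22, 3.14, 3.14, 3.14].

INTERFACE

Orientations are given as a 3x3 rotation matrix whose columns are the frame's x, y, z axes.
In Python, from rig import manip gives the robot as it stands.
- The arm moves only by the tool move_arm, never from a script. Its argument "deltas" is a list of rows, each an object with "dp": the shift along the tool's x, y, z in mm, a list of three; "yaw": the turn about the tool's z in rad. In form: [{"dp": [tx, ty, tz], "yaw": yaw}, ...]. A call has 1 to 12 rows; each row shifts and turns the commanded pose from where the row before left it, along the tool's axes as they then stand; what a row does not reach is not made up. A row lasts 1/8 s, in which the tool goes at most 62.5 mm and 10.7 degrees, less where a joint would pass 70% of its speed; a pose out of reach is approached as far as the arm can. A call is refused whole if a number of a shift passes 62.5 or a number of a turn 0.188, either way. A call with a gripper value outside its range is refused whole. "hand" is the closure, from 0 (fully open) to 1 (shut), set as the call begins (left out, the last holds). The fingers move at their own pace and stop on an object; "grip_force" is the grip in N (left out, the last holds). Time passes only in rows, so rows that do not move let the fingers close. It gives the time, the measured TCP pose, the force and the opening at its end, in the units of the state.
- manip.observe(): the state, without advancing time (a new reading comes with each control period).
- manip.camera(name): name is "scene" or "side" or "wrist"; returns a dict with "frame" (420x560x3 uint8, red, green, blue), "depth" (420x560 float32, mm along the optical axis (not along the pixel's ray), 0 where there is no reading), "vertical_fov" (degrees; the focal length in pixels is half the picture's height over the tangent of half this angle, whatever the lens; pixels are square), "cx", "cy" (the principal point, pixels), "D" ([k1, k2, p1, p2, k3] as OpenCV has them; the pictures are not rectified), "xyz" and "attitude" of the camera in the world. Camera axes: x right, y up, looking along -z (the intrinsics and any distortion apply to the point x, -y, -z); pixel columns grow to the right and rows downward; lengths in mm; the calibration is good to about 2 mm. A picture is of the moment at which its call begins.
- manip.job_done(): hands the job in, once; it reports no verdict.
The state is a dict: "t": time; "qpos": joint angles; "dq": joint speeds; "joint_efforts": joint torques, N m; "tcp_pos": TCP position; "tool_rot": TCP orientation; "wrist_force": force on the tool from outside, world axes, zero at the start; "torque": the same for the moment, N m; "width": finger opening in mm.
Only numpy, scipy, OpenCV 4.12 (cv2) and the standard library are available. Lean on these libraries where they do the work, as an engineer would, in place of code of your own. Each camera call takes 0.05 s, during which the arm holds its last target. There are 200 camera calls.

## Working session

There is one attempt and no reset: what is moved stays moved. The work goes in short steps, Python scripts to look and compute and a tool call to move; the robot and the scene stay as the last step left them, time stands still between calls to the robot, and variables do not carry over. Pictures are saved under pics/ and viewed, about 8 in all and at most 12, crops included, and the job is handed in when it is done.

Besides the shell and the picture viewer there is one more tool, called after "Emit:" in YAML: its name, and indented under it one key for each argument. move_arm: Moves the arm, as the interface text tells. Its arguments: {"type":"object","properties":{"deltas":{"type":"array"},"hand":{"type":"number"},"grip_force":{"type":"number"}},"required":["deltas"]}

```bash
ls; mkdir -p pics
cat > h.py <<'E'
import numpy as np, cv2
from rig import manip
def cam(n):
    c=manip.camera(n); return c
def K(c):
    h=c["frame"].shape[0]; f=h/2/np.tan(np.radians(c["vertical_fov"])/2)
    return np.array([[f,0,c["cx"]],[0,f,c["cy"]],[0,0,1]])
def rays(c,uv):
    uv=np.array(uv,float).reshape(-1,1,2)
    n=cv2.undistortPoints(uv,K(c),np.array(c["D"],float)).reshape(-1,2)
    d=np.c_[n[:,0],-n[:,1],-np.ones(len(n))]
    return np.array(c["xyz"],float),d@np.array(c["attitude"]).T
def onz(c,uv,z):
    o,d=rays(c,uv); s=(z-o[2])/d[:,2]; return o+d*s[:,None]
def cloud(c):
    h,w=c["depth"].shape; v,u=np.mgrid[:h,:w]
    o,d=rays(c,np.c_[u.ravel(),v.ravel()]); P=o+d*c["depth"].reshape(-1,1); P[c["depth"].ravel()==0]=np.nan
    return P.reshape(h,w,3)
def proj(c,P):
    R=np.array(c["attitude"]); q=(np.array(P,float).reshape(-1,3)-c["xyz"])@R
    q=q*[1,-1,-1]
    return cv2.projectPoints(q,np.zeros(3),np.zeros(3),K(c),np.array(c["D"],float))[0].reshape(-1,2)
def save(c,n): cv2.imwrite(f"pics/{n}.png",c["frame"][:,:,::-1])
E
python3 - <<'E'
from h import *
import pickle
D={}
for n in("scene","side","wrist"):
    D[n]=cam(n); print(n,D[n]["xyz"],np.round(D[n]["attitude"],3).tolist(),D[n]["vertical_fov"],D[n]["D"])
pickle.dump(D,open("d0.pkl","wb"))
im=np.hstack([D["scene"]["frame"],D["side"]["frame"]]); im=np.vstack([D["scene"]["frame"][:,:],])
save(D["scene"],"scene0");save(D["side"],"side0");save(D["wrist"],"wrist0")
print(manip.observe())
E
```

```text
pics
scene [1208.564684   -297.06928025 1059.64772909] [[0.479, -0.709, 0.518], [0.878, 0.387, -0.284], [0.001, 0.59, 0.807]] 49.08182109109396 [-0.002834  0.        0.        0.        0.      ]
side [272.70882081 814.63029323 843.07766199] [[-0.937, 0.236, -0.256], [-0.349, -0.656, 0.67], [-0.01, 0.717, 0.697]] 51.65922447758663 [-0.07992711  0.          0.          0.          0.        ]
wrist [675.2694478   83.09927906 372.66060143] [[1.0, -0.001, 0.0], [0.001, 0.946, 0.325], [-0.001, -0.325, 0.946]] 68.82033237144869 [-0.06230419  0.          0.          0.          0.        ]
{'t': 0.15, 'qpos': array([-3.78024570e-02,  1.16362744e-01,  1.44208533e+00, -3.97548744e-05,
        1.58401062e+00, -3.77661106e-02]), 'dq': array([-1.74736044e-04, -5.80604871e-05, -1.35636814e-03,  3.79462407e-04,
        2.23079104e-04,  6.30817960e-04]), 'joint_efforts': array([ 7.81324125e-04, -7.32512355e+01, -6.32847619e+01, -3.31336332e-05,
        5.00968890e-03,  2.64853352e-04]), 'tcp_pos': array([ 6.74881435e+02, -1.66346974e-02,  2.55757007e+02]), 'tool_rot': array([[ 9.99999624e-01, -3.68514239e-05, -8.66922217e-04],
       [-3.68574996e-05, -9.99999999e-01, -6.99241396e-06],
       [-8.66921959e-04,  7.02436391e-06, -9.99999624e-01]]), 'wrist_force': array([0.20137095, 0.88341385, 0.18812594]), 'torque': array([-0.01825913,  0.05041999,  0.05224012]), 'width': 85.33206184710824}
```

View pics/scene0.png

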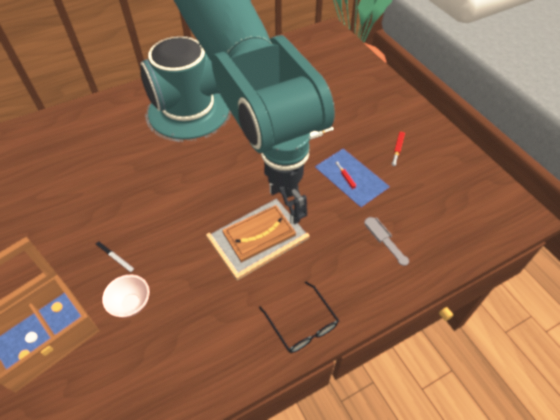

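View pics/side0.png

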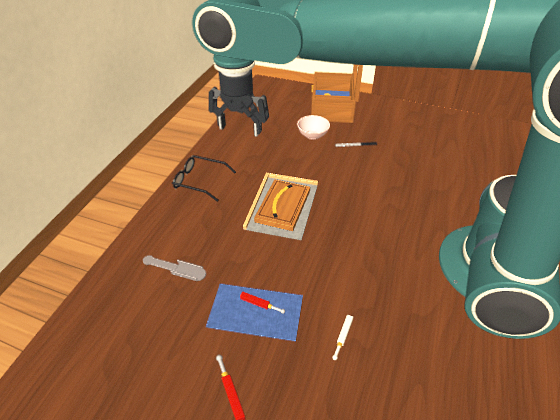

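View pics/wrist0.png

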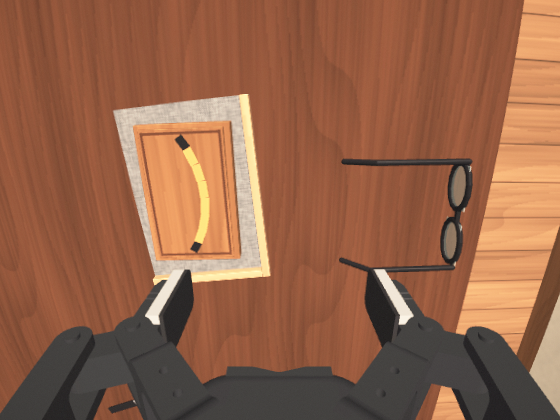

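The burnisher meant is the red one on the blue pad, at scene (347,178) and side (262,301). The larger red one at (400,148) and the white one at (320,134) are decoys. In the wrist view the board spans about (115,95) to (270,280), with the panel short of both rails. Next I measure the poses.

Run:
```python
from h import *
import pickle
D=pickle.load(open("d0.pkl","rb"))
c=D["wrist"];P=cloud(c);im=c["frame"].astype(int);hsv=cv2.cvtColor(c["frame"],cv2.COLOR_RGB2HSV)
for uv in [(125,140),(180,200),(258,200),(200,278),(300,100)]:
    print(uv,np.round(P[uv[1],uv[0]],1),hsv[uv[1],uv[0]])
def rect(m,z,name):
    m=cv2.morphologyEx(m.astype(np.uint8),cv2.MORPH_OPEN,np.ones((3,3)))
    ct=max(cv2.findContours(m,0,2)[0],key=cv2.contourArea)
    w=onz(c,ct.reshape(-1,2),z)[:,:2].astype(np.float32)
    r=cv2.minAreaRect(w); print(name,r,np.round(cv2.boxPoints(r),1).tolist(),cv2.contourArea(ct))
Z=P[:,:,2]; print(np.nanmedian(Z[:80,280:400]))
X=P[:,:,0]
roi=np.zeros(Z.shape,bool);roi[80:300,90:290]=1
H,S,V=hsv[...,0],hsv[...,1],hsv[...,2]
rail=roi&(H>15)&(H<35)&(S>60)&(V>200); 
board=roi&(Z>3.5)
panel=roi&(Z>17.5)&(S>80)
rect(board,8,"board");rect(panel,24,"panel")
rail=roi&(Z>11)&(Z<19.5)
ys,xs=np.where(rail);print(len(xs))
# side + scene: pad & stylus
for n in("side","scene"):
    c=D[n];hsv=cv2.cvtColor(c["frame"],cv2.COLOR_RGB2HSV);H,S,V=[hsv[...,i] for i in range(3)]
    P=cloud(c)
    inb=(P[...,0]>300)&(P[...,0]<800)&(P[...,1]>150)&(P[...,1]<560)&(P[...,2]<60)
    rect(inb&(H>100)&(H<130)&(S>90),3,n+" pad")
    red=inb&((H<6)|(H>174))&(S>180)
    k,l,st,ce=cv2.connectedComponentsWithStats(red.astype(np.uint8))
    for i in range(1,k):
        if st[i,4]>25:
            ys,xs=np.where(l==i);w=onz(c,np.c_[xs,ys],15);print(n,"red",st[i],w.mean(0),cv2.minAreaRect(w[:,:2].astype(np.float32)))
```

```text
(125, 140) [491.3  44.7   5.9] [ 15  40 199]
(180, 200) [558.  -23.8  27.3] [ 12 150 224]
(258, 200) [649.9 -27.5  15.3] [ 23  85 254]
(200, 278) [ 569.2 -137.7   14.8] [ 24  80 255]
(300, 100) [699.7  88.6  -2.2] [  9 149 145]
-0.6406010247127369
board ((564.5740966796875, -43.426483154296875), (179.1192169189453, 262.43963623046875), 5.490483283996582) [[462.8999938964844, 78.5999984741211], [488.0, -182.60000610351562], [666.2999877929688, -165.5], [641.2000122070312, 95.80000305175781]] 23068.0
panel ((568.4411010742188, -19.64263916015625), (110.48129272460938, 169.75857543945312), 1.5736312866210938) [[510.8999938964844, 63.70000076293945], [515.5999755859375, -106.0], [626.0, -103.0], [621.2999877929688, 66.69999694824219]] 12240.5
2378
side pad ((510.897705078125, 322.6636962890625), (198.2845916748047, 118.1795654296875), 10.237578392028809) [[402.79998779296875, 363.20001220703125], [423.79998779296875, 246.89999389648438], [619.0, 282.1000061035156], [598.0, 398.3999938964844]] 3758.0
side red [240 292  29  17 222] [521.05339307 304.00011577  15.        ] ((520.45159912109
[... 171 characters left out ...]
25, 526.7161865234375), (18.901325225830078, 94.62508392333984), 42.46733474731445)
scene pad ((510.26300048828125, 318.90167236328125), (192.84361267089844, 112.92945861816406), 10.475059509277344) [[405.20001220703125, 356.8999938964844], [425.70001220703125, 245.8000030517578], [615.2999877929688, 280.8999938964844], [594.7999877929688, 392.0]] 1727.5
scene red [394 132  11  20 121] [469.47397239 527.0231404   15.        ] ((469.1356201171875, 527.6669921875), (19.314956665039062, 87.89070129394531), 42.083091735839844)
scene red [342 171  13  16  55] [520.43999132 298.01764356  15.        ] ((519.7693481445312, 298.0289001464844), (9.29228687286377, 64.75180053710938), 86.09111785888672)
```

Run:
```python
from h import *
import pickle
D=pickle.load(open("d0.pkl","rb"))
c=D["wrist"];P=cloud(c);hsv=cv2.cvtColor(c["frame"],cv2.COLOR_RGB2HSV);H,S,V=[hsv[...,i].astype(int) for i in range(3)]
roi=np.zeros(H.shape,bool);roi[85:300,100:290]=1
Z=P[...,2]
rail=roi&(H>=20)&(H<28)&(S>55)&(S<120)&(V>235)
out=rail.astype(np.uint8)
k,l,st,ce=cv2.connectedComponentsWithStats(out); print([s.tolist() for s in st[1:] if s[4]>30])
ys,xs=np.where(rail); w=onz(c,np.c_[xs,ys],16)[:,:2]
far=w[(xs>235)&(ys<262)]; right=w[(ys>265)&(xs<255)]
for n,p in(("far",far),("right",right)):
    print(n,len(p),cv2.minAreaRect(p.astype(np.float32)))
    m=p.mean(0);u=np.linalg.svd(p-m,full_matrices=False)[2][0];print(m,np.degrees(np.arctan2(u[1],u[0])))
    n2=np.array([-u[1],u[0]]);d=(p-m)@n2;print("width",np.percentile(d,[2,98]), np.percentile((p-m)@u,[0.5,99.5]))
# felt + all = board by saturation (wood S high)
b=roi&(((S<70)&(V>120))|rail)
ct=max(cv2.findContours(cv2.morphologyEx(b.astype(np.uint8),2,np.ones((3,3))),0,2)[0],key=cv2.contourArea)
q=onz(c,ct.reshape(-1,2),6)[:,:2].astype(np.float32);print(cv2.minAreaRect(q),cv2.boxPoints(cv2.minAreaRect(q)))
print(hsv[100:104,100],hsv[180,125],manip.observe()["t"])
# panel pose by edges, seam black marks
blk=roi&(V<60);k,l,st,ce=cv2.connectedComponentsWithStats(blk.astype(np.uint8))
for i in range(1,k):
    if st[i,4]>20: print("blk",st[i],onz(c,[ce[i]],28))
```

```text
[[192, 94, 78, 188, 1873], [153, 277, 13, 7, 39]]
far 1224 ((645.7557983398438, -8.24249267578125), (9.237116813659668, 206.79222106933594), 5.568875312805176)
[645.17506452  -0.89520581] -84.40849651710356
width [-4.18085701  4.16174293] [-94.97476749 109.9385659 ]
right 543 ((573.7811279296875, -134.23965454101562), (139.60104370117188, 12.678234100341797), 5.848892688751221)
[ 594.52787497 -132.3726882 ] -174.09308569084956
width [-6.05856095  5.83678694] [-48.44793256  89.90235863]
((569.3956909179688, -42.22129821777344), (165.67877197265625, 260.1995544433594), 5.667496204376221) [[ 474.11322   79.0617 ]
 [ 499.80927 -179.86594]
 [ 664.67816 -163.5043 ]
 [ 638.9821    95.42334]]
[[ 10 152 146]
 [  9 150 146]
 [  9 150 146]
 [  9 150 146]] [  9 149 132] 0.15
blk [176 136  13  14  88] [[567.05261778  43.95493767  28.        ]]
blk [191 242   9  10  52] [[571.23798764 -84.15365439  28.        ]]
blk [171 270  22  30 382] [[ 550.42939229 -145.73345099   28.        ]]
```

Emit:
move_arm:
  deltas:
    - {"dp":[-27.5,4,26],"yaw":-0.098}
    - {"dp":[-28,1.3,26]}
    - {"dp":[-28,1.3,26]}
    - {"dp":[-28,1.3,26]}
    - {"dp":[-28,1.3,26]}
    - {"dp":[-28,1.3,26]}
    - {"dp":[-27,1.3,26]}
    - {"dp":[0,0,14]}
    - {"dp":[0,0,10]}
    - {"dp":[0,0,0]}
  hand: 1
  grip_force: 20

```text
invalid input
```

```bash
python3 -c "
from h import *
s=manip.observe();print(manip.tip_reach,s['t'],s['tcp_pos'],s['tool_rot'].round(3).tolist(),s['wrist_force'],s['width'])
w=cam('wrist');save(w,'w1')
o=np.array([572.1,-24.1]);a=.098;ex=np.array([np.cos(a),np.sin(a)]);ey=np.array([-ex[1],ex[0]])
d=s['tcp_pos'][:2]-o;print('board xy',d@ex,d@ey)"
```

```text
25.0 0.15 [ 6.74881435e+02 -1.66346974e-02  2.55757007e+02] [[1.0, -0.0, -0.001], [-0.0, -1.0, -0.0], [-0.001, 0.0, -1.0]] [0.20137095 0.88341385 0.18812594] 85.33206184710824
board xy 104.64466769263448 13.911343935229956
```

Emit:
move_arm:
  deltas:
    - {"dp":[-27.5,4,26],"yaw":-0.098}
    - {"dp":[-28,1.3,26],"yaw":0}
    - {"dp":[-28,1.3,26],"yaw":0}
    - {"dp":[-28,1.3,26],"yaw":0}
    - {"dp":[-28,1.3,26],"yaw":0}
    - {"dp":[-28,1.3,26],"yaw":0}
    - {"dp":[-27,1.3,26],"yaw":0}
    - {"dp":[0,0,14],"yaw":0}
    - {"dp":[0,0,10],"yaw":0}
    - {"dp":[0,0,0],"yaw":0}
  hand: 1
  grip_force: 20

```text
t: 1.45
tcp_pos: [482.5, -28.0, 50.1]
tool_rot: [[0.995, 0.098, -0.001], [0.098, -0.995, 0.0], [-0.001, -0.0, -1.0]]
wrist_force: [0.2, 0.3, -0.9]
width: -0.0
```

```bash
cat >> h.py <<'E'
o=np.array([572.1,-24.1]);a=.098
ex=np.array([np.cos(a),np.sin(a)]);ey=np.array([-ex[1],ex[0]])
def st():
    s=manip.observe();d=s['tcp_pos'][:2]-o
    R=s['tool_rot'];F=s['wrist_force']
    print('t',s['t'],'tcp',s['tcp_pos'].round(1),'board xy',(d@ex).round(1),(d@ey).round(1),'F(ex,ey,z)',(F[:2]@ex).round(2),(F[:2]@ey).round(2),F[2].round(2),'w',round(float(s['width']),1),'yaw',np.arctan2(R[1,0],R[0,0]).round(4))
    return s
E
python3 -c "
from h import *
s=st();w=cam('wrist');save(w,'w1')"
```

```text
t 1.45 tcp [482.5 -28.   50.1] board xy -89.6 4.8 F(ex,ey,z) 0.22 0.3 -0.92 w -0.0 yaw 0.0981
```

View pics/w1.png

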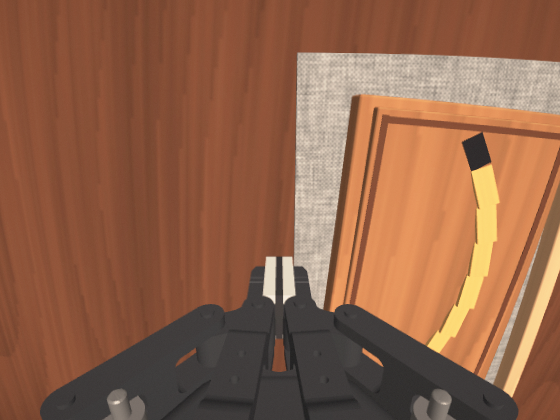

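Emit:
move_arm:
  deltas:
    - {"dp":[0,0,13],"yaw":0}
    - {"dp":[6,0,0],"yaw":0}
    - {"dp":[5,0,0],"yaw":0}
    - {"dp":[5,0,0],"yaw":0}
    - {"dp":[5,0,0],"yaw":0}
    - {"dp":[5,0,0],"yaw":0}
    - {"dp":[3,0,0],"yaw":0}

```text
t: 2.38
tcp_pos: [511.2, -25.3, 37.4]
tool_rot: [[0.995, 0.098, -0.0], [0.098, -0.995, -0.0], [-0.0, 0.0, -1.0]]
wrist_force: [-3.7, -0.7, 2.6]
width: 0.1
```

```bash
python3 -c "
from h import *
s=st()"
```

```text
t 2.375 tcp [511.2 -25.3  37.4] board xy -60.8 4.8 F(ex,ey,z) -3.72 -0.37 2.63 w 0.1 yaw 0.098
```

Emit:
move_arm:
  deltas:
    - {"dp":[3,0,0],"yaw":0}
    - {"dp":[3,0,0],"yaw":0}
    - {"dp":[2,0,0],"yaw":0}
    - {"dp":[2,0,0],"yaw":0}

```text
t: 2.88
tcp_pos: [516.6, -25.8, 36.9]
tool_rot: [[0.995, 0.098, -0.013], [0.098, -0.995, -0.003], [-0.013, 0.002, -1.0]]
wrist_force: [-63.1, -19.9, 40.4]
width: -0.4
```

Emit:
move_arm:
  deltas:
    - {"dp":[2,0,0],"yaw":0}
    - {"dp":[1,0,0],"yaw":0}

```text
t: 3.12
tcp_pos: [517.7, -26.2, 36.8]
tool_rot: [[0.995, 0.098, -0.018], [0.098, -0.995, -0.005], [-0.018, 0.003, -1.0]]
wrist_force: [-83.5, -26.7, 53.7]
width: -0.0
```

Emit:
move_arm:
  deltas:
    - {"dp":[-6,0,0],"yaw":0}
    - {"dp":[-8,0,0],"yaw":0}
    - {"dp":[0,-10,-30],"yaw":0}
    - {"dp":[20,-33,-30],"yaw":0}
    - {"dp":[30,-33,-10],"yaw":0}
    - {"dp":[30,-35,0],"yaw":0}

```text
t: 3.88
tcp_pos: [580.0, 94.3, 108.9]
tool_rot: [[0.995, 0.098, 0.003], [0.098, -0.995, 0.001], [0.003, -0.0, -1.0]]
wrist_force: [0.4, -1.4, 0.5]
width: -0.4
```

```bash
python3 -c "
from h import *
s=st();w=cam('wrist');save(w,'w2');c=cam('side');print(proj(c,[[580,-30,20]]))
u,v=proj(c,[[580,-30,20]])[0].astype(int)
cr=c['frame'][v-60:v+60,u-80:u+80];cr=cv2.resize(cr,None,fx=4,fy=4,interpolation=3)
cv2.imwrite('pics/s2.png',cr[:,:,::-1])"
```

```text
t 3.875 tcp [580.   94.3 108.9] board xy 19.5 117.1 F(ex,ey,z) 0.23 -1.39 0.52 w -0.4 yaw 0.0979
[[279.69032574 198.6882367 ]]
```

View pics/s2.png

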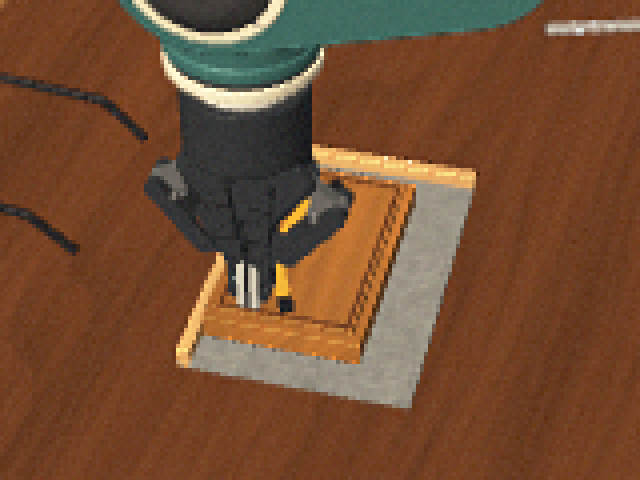

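Emit:
move_arm:
  deltas:
    - {"dp":[-4,0,36],"yaw":0}
    - {"dp":[0,0,36],"yaw":0}
    - {"dp":[0,6,0],"yaw":0}
    - {"dp":[0,6,0],"yaw":0}
    - {"dp":[0,5,0],"yaw":0}
    - {"dp":[0,5,0],"yaw":0}
    - {"dp":[0,5,0],"yaw":0}
    - {"dp":[0,5,0],"yaw":0}

```text
t: 4.97
tcp_pos: [578.0, 60.8, 35.9]
tool_rot: [[0.995, 0.098, 0.001], [0.098, -0.995, 0.001], [0.001, -0.001, -1.0]]
wrist_force: [-2.7, 6.0, 3.8]
width: -0.1
```

```bash
python3 -c "
from h import *
s=st()"
```

```text
t 4.975 tcp [578.   60.8  35.9] board xy 14.2 83.9 F(ex,ey,z) -2.07 6.23 3.77 w -0.1 yaw 0.0981
```

Emit:
move_arm:
  deltas:
    - {"dp":[0,3,0],"yaw":0}
    - {"dp":[0,2,0],"yaw":0}
    - {"dp":[0,0,0],"yaw":0}

```text
t: 5.35
tcp_pos: [578.5, 55.7, 35.8]
tool_rot: [[0.995, 0.098, 0.001], [0.098, -0.995, 0.001], [0.001, -0.0, -1.0]]
wrist_force: [-0.8, 3.3, 2.8]
width: -0.1
```

Emit:
move_arm:
  deltas:
    - {"dp":[0,1.5,0],"yaw":0}
    - {"dp":[0,1.5,0],"yaw":0}

```text
t: 5.6
tcp_pos: [578.8, 53.0, 35.8]
tool_rot: [[0.995, 0.098, 0.001], [0.098, -0.995, 0.001], [0.001, -0.001, -1.0]]
wrist_force: [-1.8, 6.7, 5.0]
width: -0.2
```

Emit:
move_arm:
  deltas:
    - {"dp":[0,1.5,0],"yaw":0}
    - {"dp":[0,1.5,0],"yaw":0}

```text
t: 5.85
tcp_pos: [579.1, 50.7, 35.9]
tool_rot: [[0.995, 0.098, 0.001], [0.098, -0.995, 0.002], [0.001, -0.002, -1.0]]
wrist_force: [-3.1, 20.5, 4.2]
width: 0.0
```

Emit:
move_arm:
  deltas:
    - {"dp":[0,1.5,0],"yaw":0}
    - {"dp":[0,1,0],"yaw":0}

```text
t: 6.1
tcp_pos: [579.0, 50.5, 35.8]
tool_rot: [[0.995, 0.098, -0.0], [0.098, -0.995, 0.007], [0.001, -0.007, -1.0]]
wrist_force: [-4.9, 38.5, 6.5]
width: 0.1
```

Emit:
move_arm:
  deltas:
    - {"dp":[0,-4,0],"yaw":0}
    - {"dp":[0,-6,0],"yaw":0}
    - {"dp":[0,-10,-50],"yaw":0}
    - {"dp":[0,0,-60],"yaw":0}
    - {"dp":[0,0,-60],"yaw":0}
    - {"dp":[0,0,0],"yaw":0}
  hand: 0

```text
t: 6.85
tcp_pos: [578.7, 67.1, 210.8]
tool_rot: [[0.995, 0.098, 0.008], [0.098, -0.995, 0.0], [0.008, 0.001, -1.0]]
wrist_force: [0.5, -0.2, 0.5]
width: 85.1
```

```bash
python3 -c "
from h import *
import pickle
s=st();c=cam('wrist');save(c,'w3');pickle.dump(c,open('d3.pkl','wb'))"
```

```text
t 6.85 tcp [578.7  67.1 210.8] board xy 15.5 90.1 F(ex,ey,z) 0.48 -0.22 0.47 w 85.1 yaw 0.0978
```

View pics/w3.png

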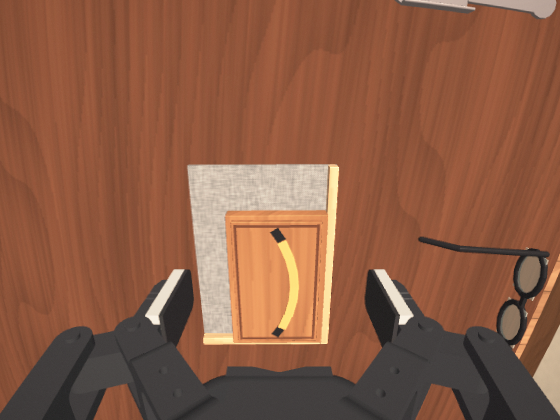

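The panel sits against both rails: far rail at about x=330 px, right rail at about y=340 px, and the marks at (278,235) and (278,331). Next I measure the plaque and the seam marks.

Run:
```python
from h import *
import pickle
c=pickle.load(open('d3.pkl','rb'));P=cloud(c);hsv=cv2.cvtColor(c["frame"],cv2.COLOR_RGB2HSV);H,S,V=[hsv[...,i].astype(int) for i in range(3)]
B=np.stack([(P[...,:2]-o)@ex,(P[...,:2]-o)@ey,P[...,2]],-1)
print('table',np.nanmedian(P[50:140,100:300,2]),'felt',np.nanmedian(P[175:200,220:310,2]))
m=(H>5)&(H<18)&(S>130)
# z along y inside plaque left of seam
for r in range(222,340,12):
    q=B[r,245:262];print(r,np.nanmedian(q,0).round(1),np.nanmedian(B[r,312:318],0).round(1))
roi=np.zeros(H.shape,bool);roi[215:345,225:325]=1
k,l,stt,ce=cv2.connectedComponentsWithStats((roi&(V<60)).astype(np.uint8))
for i in range(1,k):
    if stt[i,4]>15:
        w=onz(c,[ce[i]],np.nanmedian(P[l==i][:,2]))[0];print('blk',stt[i],ce[i],w,(w[:2]-o)@ex,(w[:2]-o)@ey)
# rail far line, panel far edge/near edge/left edge lines
rail=(H>=18)&(H<30)&(S>50)&(S<125)&(V>235)
ys,xs=np.where(rail);s=(xs>322)&(xs<342)&(ys>170)&(ys<335)
w=onz(c,np.c_[xs,ys][s],16)[:,:2];u=np.linalg.svd(w-w.mean(0),full_matrices=False)[2][0];print('farrail',w.mean(0),np.arctan2(u[1],u[0])+np.pi/2,((w-o)@ex).mean())
s=(ys>334)&(ys<348)&(xs>200)&(xs<330);w=onz(c,np.c_[xs,ys][s],16)[:,:2];u=np.linalg.svd(w-w.mean(0),full_matrices=False)[2][0];print('rightrail',w.mean(0),np.arctan2(u[1],u[0]),((w-o)@ey).mean(),len(w))
ct=max(cv2.findContours(cv2.morphologyEx((m&(P[...,2]>14)&(np.arange(420)[:,None]>200)&(np.arange(420)[:,None]<348)&(np.arange(560)>215)&(np.arange(560)<332)).astype(np.uint8),2,np.ones((3,3))),0,2)[0],key=cv2.contourArea)
w=onz(c,ct.reshape(-1,2),24)[:,:2].astype(np.float32);r=cv2.minAreaRect(w);print(r,np.radians(r[2]),(np.array(r[0])-o)@ex,(np.array(r[0])-o)@ey)
```

```text
table -0.6178401452273192 felt 5.539973695823676
222 [-9.5 56.7 29.2] [54.9 56.5 29.2]
234 [-9.9 43.2 29.7] [55.3 42.8 29. ]
246 [-10.3  28.8  28.8] [56.  28.6 28.9]
258 [-10.6  14.2  28.6] [56.5 14.2 29. ]
270 [-11.1  -0.8  28.4] [57.3 -1.  28.7]
282 [-11.6 -16.7  27.7] [ 58.  -16.7  28.3]
294 [-12.2 -33.   27.4] [ 58.7 -33.5  27.2]
306 [-12.6 -49.9  27. ] [ 59.5 -50.3  27. ]
318 [-13.3 -67.5  26.5] [ 60.4 -68.3  26. ]
330 [-13.6 -85.3  26.5] [ 61.2 -86.4  25.9]
blk [271 229  14  13  92] [277.48913043 234.86956522] [584.01175528  19.3889885   29.55790776] 16.109703024437376 42.114837088819364
blk [273 328  10   8  44] [277.52272727 331.40909091] [ 596.64926854 -109.43210281   26.82957165] 16.08231041586767 -87.32464512790982
farrail [645.16863245   0.91165085] 3.246000872916536 75.16525781031694
rightrail [ 561.42347614 -136.99734835] 0.08515785827922824 -111.31102366261882 358
((589.1927490234375, -42.85546875), (108.880615234375, 172.22515869140625), 5.678975582122803) 0.09911682204840454 15.175640045357262 -20.337886478791212
```

Emit:
move_arm:
  deltas:
    - {"dp":[-7,-47,0],"yaw":0}
    - {"dp":[-7,-47,0],"yaw":0}
    - {"dp":[-7,-47,0],"yaw":0}
    - {"dp":[-7,-47,0],"yaw":0}
    - {"dp":[-7,-47,0],"yaw":0}
    - {"dp":[0,0,20],"yaw":0.17}
    - {"dp":[0,0,0],"yaw":0}
  hand: 0.5

```text
t: 7.78
tcp_pos: [518.4, 297.4, 182.4]
tool_rot: [[0.997, -0.071, -0.004], [-0.071, -0.998, -0.002], [-0.004, 0.003, -1.0]]
wrist_force: [-0.2, 0.3, -0.0]
width: 42.9
```

```bash
sed -i 's/^o=np.array.*;a=/o=np.array([572.3,-26.1]);a=/' h.py
python3 - <<'E'
from h import *
import pickle
s=st();c=cam('wrist');save(c,'w4');pickle.dump(c,open('d4.pkl','wb'))
P=cloud(c);hsv=cv2.cvtColor(c["frame"],cv2.COLOR_RGB2HSV);H,S,V=[hsv[...,i].astype(int) for i in range(3)]
red=(((H<6)|(H>174))&(S>180)&(V>80)).astype(np.uint8)
k,l,t,ce=cv2.connectedComponentsWithStats(red)
for i in range(1,k):
    if t[i,4]>80:
        ys,xs=np.where(l==i);z=np.nanmedian(P[l==i][:,2]);w=onz(c,np.c_[xs,ys],19)[:,:2].astype(np.float32);print(t[i],z,cv2.minAreaRect(w))
D=pickle.load(open('d0.pkl','rb'))
for n in('scene','side'):
    c=D[n];hsv=cv2.cvtColor(c["frame"],cv2.COLOR_RGB2HSV)
    P=cloud(c)
    uv={'scene':[(126,296),(115,256)],'side':[(313,128),(355,144)]}[n]
    for u,v in uv: print(n,(u,v),P[v,u].round(0))
E
```

```text
t 7.775 tcp [518.4 297.4 182.4] board xy -22.0 327.2 F(ex,ey,z) -0.13 0.36 -0.0 w 42.9 yaw -0.0707
[ 246  182   73   16 1082] 18.2450712940352 ((521.795166015625, 303.4747314453125), (14.71784496307373, 68.35725402832031), 86.05966186523438)
scene (126, 296) [ 571. -398.    4.]
scene (115, 256) [ 444. -388.    6.]
side (313, 128) [ 598. -416.   12.]
side (355, 144) [ 443. -385.    3.]
```

View pics/w4.png

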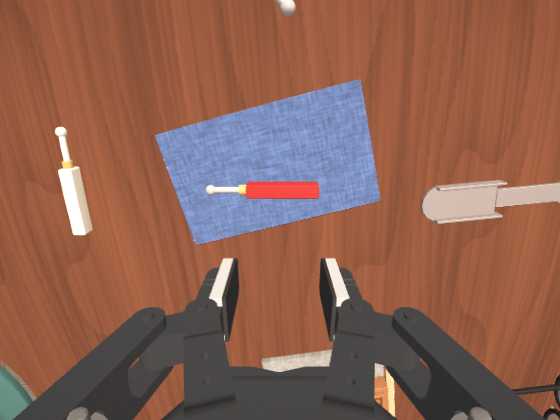

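Emit:
move_arm:
  deltas:
    - {"dp":[0,0,10],"yaw":0.175}
    - {"dp":[0,0,12],"yaw":0.175}
    - {"dp":[0,0,12],"yaw":0.175}
    - {"dp":[0,0,12],"yaw":0.175}
    - {"dp":[0,0,12],"yaw":0.175}
    - {"dp":[0,0,12],"yaw":0.175}
    - {"dp":[0,0,12],"yaw":0.175}
    - {"dp":[0,0,12],"yaw":0.175}
    - {"dp":[0,0,12],"yaw":0.17}
    - {"dp":[-6.3,-3,12],"yaw":0}
    - {"dp":[0,0,0],"yaw":0}
  hand: 0.6

```text
t: 9.2
tcp_pos: [522.9, 303.6, 66.5]
tool_rot: [[-0.066, -0.998, -0.001], [-0.998, 0.066, -0.001], [0.001, 0.001, -1.0]]
wrist_force: [0.9, -0.2, -0.0]
width: 34.0
```

Run:
```python
from h import *
s=st();print(s['qpos'].round(2),s['tool_rot'].round(3).tolist());c=cam('wrist');save(c,'w5');P=cloud(c);hsv=cv2.cvtColor(c["frame"],cv2.COLOR_RGB2HSV);H,S,V=[hsv[...,i].astype(int) for i in range(3)]
red=(((H<6)|(H>174))&(S>180)&(V>80)).astype(np.uint8)
k,l,t,ce=cv2.connectedComponentsWithStats(red)
for i in range(1,k):
    if t[i,4]>80:
        ys,xs=np.where(l==i);w=onz(c,np.c_[xs,ys],19)[:,:2].astype(np.float32);print(t[i],cv2.minAreaRect(w))
```

```text
t 9.2 tcp [522.9 303.6  66.5] board xy -16.9 332.9 F(ex,ey,z) 0.84 -0.3 -0.05 w 34.0 yaw -1.6368
[0.48 0.08 1.8  0.   1.27 2.12] [[-0.066, -0.998, -0.001], [-0.998, 0.066, -0.001], [0.001, 0.001, -1.0]]
[ 272  193   23  109 2293] ((524.2432861328125, 300.66961669921875), (12.477707862854004, 71.27485656738281), 85.84773254394531)
[  0 281  28  45 509] ((498.5705261230469, 490.0525207519531), (14.300045013427734, 48.55025863647461), 42.66615295410156)
```

View pics/w5.png

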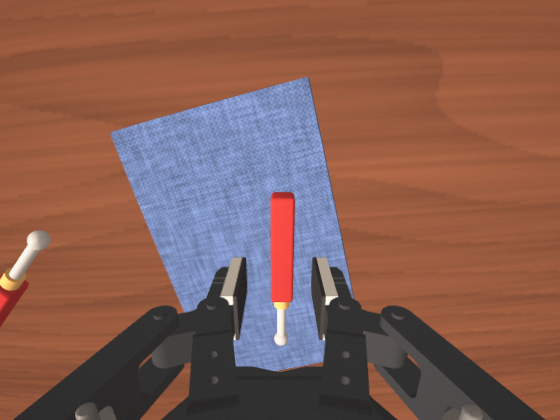

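Emit:
move_arm:
  deltas:
    - {"dp":[0,0,15],"yaw":0}
    - {"dp":[0,0,15],"yaw":0}
    - {"dp":[0,0,6.5],"yaw":0}
    - {"dp":[0,0,0],"yaw":0}

```text
t: 9.75
tcp_pos: [522.5, 303.5, 30.0]
tool_rot: [[-0.071, -0.997, -0.001], [-0.997, 0.071, -0.001], [0.001, 0.001, -1.0]]
wrist_force: [-0.3, 0.7, 0.8]
width: 34.3
```

Emit:
move_arm:
  deltas:
    - {"dp":[0,0,0],"yaw":0}
    - {"dp":[0,0,0],"yaw":0}
    - {"dp":[0,0,0],"yaw":0}
    - {"dp":[0,0,0],"yaw":0}
  hand: 1
  grip_force: 20

```text
t: 10.25
tcp_pos: [523.1, 303.8, 31.3]
tool_rot: [[-0.071, -0.997, 0.001], [-0.997, 0.071, 0.0], [-0.0, -0.001, -1.0]]
wrist_force: [-0.3, 0.3, 5.2]
width: 13.3
```

```bash
python3 -c "
from h import *
s=st()"
```

```text
t 10.25 tcp [523.1 303.8  31.3] board xy -16.7 333.1 F(ex,ey,z) -0.24 0.36 5.21 w 13.3 yaw -1.642
```

Emit:
move_arm:
  deltas:
    - {"dp":[0,0,-15],"yaw":0}
    - {"dp":[0,0,-15],"yaw":-0.174}
    - {"dp":[0,0,-15],"yaw":-0.174}
    - {"dp":[0,0,-15],"yaw":-0.174}
    - {"dp":[0,0,-15],"yaw":-0.174}
    - {"dp":[0,0,-15],"yaw":-0.174}
    - {"dp":[0,0,0],"yaw":-0.174}
    - {"dp":[0,0,0],"yaw":-0.174}
    - {"dp":[0,0,0],"yaw":-0.174}
    - {"dp":[0,0,0],"yaw":-0.174}
    - {"dp":[0,0,0],"yaw":-0.174}
    - {"dp":[1.5,20,0],"yaw":0}

```text
t: 11.75
tcp_pos: [526.1, 284.0, 121.5]
tool_rot: [[0.995, 0.099, 0.0], [0.099, -0.995, 0.0], [0.0, -0.0, -1.0]]
wrist_force: [-0.3, 0.2, 0.2]
width: 13.5
```

Emit:
move_arm:
  deltas:
    - {"dp":[1.5,43,0],"yaw":0}
    - {"dp":[1.5,43,0],"yaw":0}
    - {"dp":[1.5,43,0],"yaw":0}
    - {"dp":[1.5,43,0],"yaw":0}
    - {"dp":[1.5,43,0],"yaw":0}
    - {"dp":[1.5,43,0],"yaw":0}
    - {"dp":[1.5,43,0],"yaw":0}
    - {"dp":[1.5,43,0],"yaw":0}
    - {"dp":[1.5,43,0],"yaw":0}
    - {"dp":[1.5,43,0],"yaw":0}
    - {"dp":[0,26,0],"yaw":0}
    - {"dp":[0,0,0],"yaw":0}

```text
t: 13.25
tcp_pos: [585.2, -170.7, 121.1]
tool_rot: [[0.996, 0.092, -0.0], [0.092, -0.996, -0.0], [-0.0, 0.0, -1.0]]
wrist_force: [-0.0, 0.3, -0.7]
width: 13.6
```

```bash
cat > sty.py <<'E'
from h import *
def sty(names=('wrist',),zmin=8):
    for n in names:
        c=cam(n);P=cloud(c);hsv=cv2.cvtColor(c["frame"],cv2.COLOR_RGB2HSV);H,S,V=[hsv[...,i].astype(int) for i in range(3)]
        tc=manip.observe()['tcp_pos']
        near=np.linalg.norm(P[...,:2]-tc[:2],axis=-1)<90
        red=(((H<6)|(H>174))&(S>150)&(V>60)&near).astype(np.uint8)
        p=P[red>0]; 
        if len(p)<20: print(n,'none',len(p));continue
        B=np.c_[(p[:,:2]-o)@ex,(p[:,:2]-o)@ey,p[:,2]]
        m=np.median(B,0);B=B[np.linalg.norm(B-m,axis=1)<60]
        print(n,len(B),'lo',np.percentile(B,3,axis=0).round(1),'hi',np.percentile(B,97,axis=0).round(1))
        return c,B
E
python3 - <<'E'
from sty import *
s=st();c,B=sty();save(c,'w6')
for i in (0,1): print(np.polyfit(B[:,i],B[:,2],1))
E
```

```text
t 13.25 tcp [ 585.2 -170.7  121.1] board xy -1.3 -145.2 F(ex,ey,z) -0.02 0.3 -0.69 w 13.6 yaw 0.0923
wrist 3621 lo [  -7.4 -178.1  100.4] hi [   5.5 -112.5  109.3]
[-3.06735600e-03  1.07634545e+02]
[-3.53178690e-02  1.02638549e+02]
```

Emit:
move_arm:
  deltas:
    - {"dp":[0,-3,24],"yaw":0}
    - {"dp":[0,0,30],"yaw":0}
    - {"dp":[0,0,17],"yaw":0}
    - {"dp":[0,0,2],"yaw":0}
    - {"dp":[0,0,2],"yaw":0}
    - {"dp":[0,0,1],"yaw":0}
  grip_force: 20

```text
t: 14.05
tcp_pos: [585.9, -165.5, 45.7]
tool_rot: [[0.995, 0.098, 0.001], [0.098, -0.995, -0.0], [0.001, 0.001, -1.0]]
wrist_force: [-0.3, -0.2, 0.2]
width: 13.2
```

Emit:
move_arm:
  deltas:
    - {"dp":[0,0,1],"yaw":0}
    - {"dp":[0,0,1],"yaw":0}
    - {"dp":[0,0,1],"yaw":0}
    - {"dp":[0,0,0],"yaw":0}

```text
t: 14.55
tcp_pos: [585.9, -165.9, 42.9]
tool_rot: [[0.995, 0.098, 0.001], [0.098, -0.995, -0.001], [0.001, 0.001, -1.0]]
wrist_force: [-2.3, -2.7, 6.6]
width: 13.4
```

Run:
```python
from sty import *
s=st();c,B=sty()
for lo in range(-180,-100,8):
    q=B[(B[:,1]>lo)&(B[:,1]<lo+8)]
    if len(q)>20: print(lo+4,np.percentile(q[:,2],90).round(1),len(q))
```

```text
t 14.55 tcp [ 585.9 -165.9   42.9] board xy -0.1 -140.5 F(ex,ey,z) -2.59 -2.45 6.64 w 13.4 yaw 0.0979
wrist 3567 lo [  -6.1 -173.3   22.7] hi [   6.7 -107.7   32. ]
-176 29.5 150
-168 30.0 314
-160 30.2 333
-152 30.6 341
-144 31.0 359
-136 31.2 398
-128 31.6 423
-120 31.8 457
-112 32.1 553
-104 29.2 233
```

Emit:
move_arm:
  deltas:
    - {"dp":[0,0.5,1],"yaw":0}
    - {"dp":[0,0.5,1],"yaw":0}
    - {"dp":[0,0,1],"yaw":0}
    - {"dp":[0,0,0.5],"yaw":0}
    - {"dp":[0,0,0],"yaw":0}

```text
t: 15.22
tcp_pos: [586.1, -167.1, 39.5]
tool_rot: [[0.995, 0.098, 0.001], [0.098, -0.995, -0.001], [0.001, 0.001, -1.0]]
wrist_force: [-2.2, -3.7, 8.4]
width: 13.3
```

Run:
```python
from sty import *
s=st();c,B=sty()
for lo in range(-180,-100,8):
    q=B[(B[:,1]>lo)&(B[:,1]<lo+8)]
    if len(q)>20: print(lo+4,np.percentile(q[:,2],90).round(1),len(q))
```

```text
t 15.225 tcp [ 586.1 -167.1   39.5] board xy -0.1 -141.7 F(ex,ey,z) -2.57 -3.45 8.35 w 13.3 yaw 0.0979
wrist 3474 lo [  -6.2 -173.8   21.4] hi [   6.8 -108.3   32. ]
-176 23.9 168
-168 24.8 277
-160 25.8 303
-152 27.0 327
-144 28.3 336
-136 29.2 376
-128 30.2 430
-120 31.4 448
-112 32.1 744
-104 22.3 59
```

Emit:
move_arm:
  deltas:
    - {"dp":[0,0,0.8],"yaw":0}
    - {"dp":[0,0,0.8],"yaw":0}
    - {"dp":[0,0,0],"yaw":0}

```text
t: 15.65
tcp_pos: [586.1, -167.3, 38.0]
tool_rot: [[0.995, 0.098, 0.002], [0.098, -0.995, -0.002], [0.001, 0.002, -1.0]]
wrist_force: [-2.9, -5.2, 8.4]
width: 13.4
```

Run:
```python
from sty import *
s=st();c,B=sty();save(c,'w7')
for lo in range(-180,-100,8):
    q=B[(B[:,1]>lo)&(B[:,1]<lo+8)]
    if len(q)>20: print(lo+4,np.percentile(q[:,2],90).round(1),len(q))
```

```text
t 15.65 tcp [ 586.1 -167.3   38. ] board xy -0.1 -141.8 F(ex,ey,z) -3.39 -4.91 8.36 w 13.4 yaw 0.0978
wrist 3435 lo [  -6.2 -174.3   19.9] hi [   6.8 -108.5   32. ]
-176 21.4 176
-168 22.5 270
-160 24.0 287
-152 25.5 311
-144 27.1 338
-136 28.6 362
-128 30.0 430
-120 31.4 440
-112 32.1 780
-104 21.3 35
```

Emit:
move_arm:
  deltas:
    - {"dp":[0,0,0],"yaw":0}
    - {"dp":[0,0,0],"yaw":0}
    - {"dp":[0,0,-10],"yaw":0}
    - {"dp":[0,0,-34],"yaw":0}
    - {"dp":[0,0,-34],"yaw":0.175}
    - {"dp":[0,0,0],"yaw":0.175}
    - {"dp":[0,0,0],"yaw":0.175}
    - {"dp":[0,0,0],"yaw":0.175}
    - {"dp":[0,0,0],"yaw":0.175}
    - {"dp":[0,0,0],"yaw":0.175}
    - {"dp":[0,0,0],"yaw":0.175}
    - {"dp":[0,0,0],"yaw":0.175}
  grip_force: 120

```text
t: 17.2
tcp_pos: [585.6, -166.3, 115.1]
tool_rot: [[0.26, -0.966, 0.0], [-0.966, -0.26, 0.0], [-0.0, -0.0, -1.0]]
wrist_force: [0.2, -0.1, -0.7]
width: 10.8
```

Emit:
move_arm:
  deltas:
    - {"dp":[0,0,0],"yaw":0.171}
    - {"dp":[-37,-17,0],"yaw":0}
    - {"dp":[-37,-17,0],"yaw":0}
    - {"dp":[-37,-17,0],"yaw":0}
    - {"dp":[-37,-17,0],"yaw":0}
    - {"dp":[-37,-17,0],"yaw":0}
    - {"dp":[0,0,0],"yaw":0}
    - {"dp":[0,0,0],"yaw":0}

```text
t: 18.2
tcp_pos: [652.0, 25.8, 114.8]
tool_rot: [[0.098, -0.995, -0.0], [-0.995, -0.098, -0.0], [0.0, 0.0, -1.0]]
wrist_force: [-0.4, -0.4, -1.0]
width: 10.7
```

Run:
```python
from sty import *
s=st();c,B=sty();save(c,'w8')
for lo in range(30,150,8):
    q=B[(B[:,0]>lo)&(B[:,0]<lo+8)]
    if len(q)>20: print(lo+4,np.percentile(q[:,2],90).round(1),np.median(q[:,1]).round(1),len(q))
# neck/ball: points in front of the handle
P=cloud(c);X=(P[...,:2]-o)@ex;Y=(P[...,:2]-o)@ey
m=(X<55)&(X>0)&(P[...,2]>55)&(abs(Y-45)<30)
print(m.sum(), np.c_[X[m],Y[m],P[m][:,2]].round(0)[::max(1,m.sum()//12)].tolist())
```

```text
t 18.2 tcp [652.   25.8 114.8] board xy 84.4 43.9 F(ex,ey,z) -0.44 -0.41 -1.0 w 10.7 yaw -1.4727
wrist 3124 lo [53.  37.3 96.5] hi [118.8  49.4 108.1]
50 97.7 43.1 127
58 98.8 43.7 247
66 100.3 43.1 242
74 101.6 43.2 262
82 103.2 43.7 262
90 104.5 43.2 282
98 105.9 43.2 386
106 107.3 43.7 440
114 108.3 43.2 648
122 102.1 43.7 228
593 [[55.0, 50.0, 97.0], [54.0, 39.0, 97.0], [53.0, 38.0, 98.0], [50.0, 37.0, 96.0], [45.0, 43.0, 93.0], [38.0, 45.0, 89.0], [32.0, 46.0, 87.0], [28.0, 46.0, 87.0], [24.0, 41.0, 85.0], [18.0, 40.0, 83.0], [17.0, 39.0, 84.0], [16.0, 46.0, 87.0], [13.0, 44.0, 87.0]]
```

View pics/w8.png

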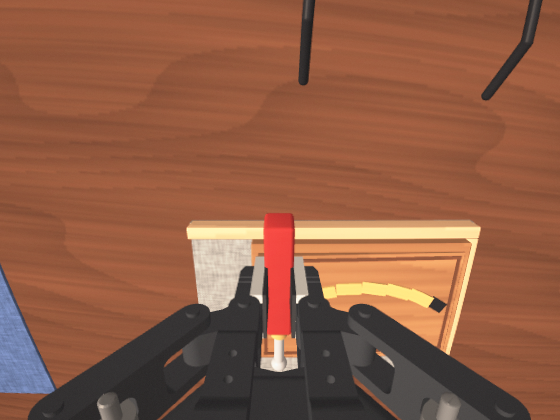

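Emit:
move_arm:
  deltas:
    - {"dp":[-1,0,20],"yaw":0}
    - {"dp":[0,0,20],"yaw":0}
    - {"dp":[0,0,5],"yaw":0}
    - {"dp":[0,0,0],"yaw":0}

```text
t: 18.75
tcp_pos: [651.8, 26.8, 69.0]
tool_rot: [[0.097, -0.995, -0.001], [-0.995, -0.097, -0.0], [-0.0, 0.001, -1.0]]
wrist_force: [0.4, -0.2, -0.1]
width: 10.5
```

Emit:
move_arm:
  deltas:
    - {"dp":[0,0,0.7],"yaw":0}
    - {"dp":[0,0,0.7],"yaw":0}
    - {"dp":[0,0,0.6],"yaw":0}
    - {"dp":[0,0,0],"yaw":0}

```text
t: 19.25
tcp_pos: [652.1, 27.0, 67.8]
tool_rot: [[0.098, -0.995, 0.0], [-0.995, -0.098, 0.0], [0.0, -0.0, -1.0]]
wrist_force: [-0.3, 0.3, -1.0]
width: 11.0
```

```bash
python3 -c "
from h import *
s=st()"
```

```text
t 19.25 tcp [652.1  27.   67.8] board xy 84.6 45.0 F(ex,ey,z) -0.32 0.32 -0.96 w 11.0 yaw -1.473
```

Emit:
move_arm:
  deltas:
    - {"dp":[0,0,0.6],"yaw":0}
    - {"dp":[0,0,0.6],"yaw":0}
    - {"dp":[0,0,0],"yaw":0}

```text
t: 19.62
tcp_pos: [652.0, 27.0, 66.4]
tool_rot: [[0.098, -0.995, -0.0], [-0.995, -0.098, 0.0], [-0.0, 0.0, -1.0]]
wrist_force: [0.2, -0.7, -0.8]
width: 10.6
```

Emit:
move_arm:
  deltas:
    - {"dp":[0,0,0.5],"yaw":0}
    - {"dp":[0,0,0.5],"yaw":0}
    - {"dp":[0,0,0],"yaw":0}

```text
t: 20.0
tcp_pos: [652.1, 27.0, 65.6]
tool_rot: [[0.098, -0.995, 0.0], [-0.995, -0.098, 0.0], [-0.0, -0.0, -1.0]]
wrist_force: [-0.1, -0.5, 1.4]
width: 10.9
```

Emit:
move_arm:
  deltas:
    - {"dp":[0,0,0.5],"yaw":0}
    - {"dp":[0,0,0],"yaw":0}

```text
t: 20.25
tcp_pos: [652.2, 27.0, 65.2]
tool_rot: [[0.098, -0.995, 0.0], [-0.995, -0.098, 0.0], [0.0, -0.0, -1.0]]
wrist_force: [0.9, 0.2, 2.9]
width: 10.9
```

Emit:
move_arm:
  deltas:
    - {"dp":[0,0,0.3],"yaw":0}
    - {"dp":[0,0,0],"yaw":0}

```text
t: 20.5
tcp_pos: [652.2, 27.0, 64.9]
tool_rot: [[0.098, -0.995, 0.0], [-0.995, -0.098, 0.0], [0.0, -0.0, -1.0]]
wrist_force: [1.4, 0.8, 5.6]
width: 10.4
```

Emit:
move_arm:
  deltas:
    - {"dp":[2.6,-1.5,0.05],"yaw":0}
    - {"dp":[2.6,-1.5,0.05],"yaw":0}
    - {"dp":[2.6,-1.5,0.05],"yaw":0}
    - {"dp":[2.6,-1.5,0.05],"yaw":0}

```text
t: 21.0
tcp_pos: [659.0, 17.4, 64.5]
tool_rot: [[0.097, -0.995, -0.001], [-0.995, -0.097, 0.001], [-0.001, 0.001, -1.0]]
wrist_force: [-4.4, 5.4, 7.5]
width: 10.5
```

Emit:
move_arm:
  deltas:
    - {"dp":[2.74,-1.22,0],"yaw":0}
    - {"dp":[2.74,-1.22,0],"yaw":0}
    - {"dp":[2.74,-1.22,0],"yaw":0}
    - {"dp":[2.74,-1.22,0.03],"yaw":0}

```text
t: 21.5
tcp_pos: [665.1, 6.6, 64.4]
tool_rot: [[0.098, -0.995, -0.0], [-0.995, -0.098, 0.0], [-0.0, 0.0, -1.0]]
wrist_force: [-1.8, 2.5, 3.6]
width: 10.6
```

Emit:
move_arm:
  deltas:
    - {"dp":[2.85,-0.95,0.07],"yaw":0}
    - {"dp":[2.85,-0.95,0.07],"yaw":0}
    - {"dp":[2.85,-0.95,0.07],"yaw":0}
    - {"dp":[2.85,-0.95,0.07],"yaw":0}

```text
t: 22.0
tcp_pos: [670.0, -4.3, 64.3]
tool_rot: [[0.098, -0.995, 0.0], [-0.995, -0.098, 0.0], [-0.0, -0.0, -1.0]]
wrist_force: [-1.2, 3.2, 4.4]
width: 11.2
```

Emit:
move_arm:
  deltas:
    - {"dp":[2.93,-0.66,0.08],"yaw":0}
    - {"dp":[2.93,-0.66,0.08],"yaw":0}
    - {"dp":[2.93,-0.66,0.07],"yaw":0}
    - {"dp":[2.93,-0.66,0.07],"yaw":0}

```text
t: 22.5
tcp_pos: [673.7, -15.8, 63.8]
tool_rot: [[0.098, -0.995, -0.0], [-0.995, -0.098, 0.0], [-0.0, 0.0, -1.0]]
wrist_force: [-2.5, 4.3, 3.8]
width: 10.8
```

Emit:
move_arm:
  deltas:
    - {"dp":[2.98,-0.36,0.08],"yaw":0}
    - {"dp":[2.98,-0.36,0.08],"yaw":0}
    - {"dp":[2.98,-0.36,0.08],"yaw":0}
    - {"dp":[2.98,-0.36,0.08],"yaw":0}

```text
t: 23.0
tcp_pos: [676.3, -27.5, 63.6]
tool_rot: [[0.098, -0.995, 0.0], [-0.995, -0.098, 0.0], [0.0, -0.0, -1.0]]
wrist_force: [-0.3, 3.1, 4.0]
width: 10.4
```

Emit:
move_arm:
  deltas:
    - {"dp":[3,-0.06,0.08],"yaw":0}
    - {"dp":[3,-0.06,0.08],"yaw":0}
    - {"dp":[3,-0.06,0.08],"yaw":0}
    - {"dp":[3,-0.06,0.08],"yaw":0}

```text
t: 23.5
tcp_pos: [677.7, -39.1, 63.4]
tool_rot: [[0.098, -0.995, 0.0], [-0.995, -0.098, 0.001], [-0.001, -0.0, -1.0]]
wrist_force: [-1.0, 5.0, 7.2]
width: 10.3
```

Emit:
move_arm:
  deltas:
    - {"dp":[2.99,0.24,0.05],"yaw":0}
    - {"dp":[2.99,0.24,0.05],"yaw":0}
    - {"dp":[2.99,0.24,0.05],"yaw":0}
    - {"dp":[2.99,0.24,0.05],"yaw":0}

```text
t: 24.0
tcp_pos: [677.9, -51.5, 63.1]
tool_rot: [[0.098, -0.995, 0.0], [-0.995, -0.098, -0.0], [0.0, -0.0, -1.0]]
wrist_force: [0.7, 3.3, 4.9]
width: 10.7
```

Emit:
move_arm:
  deltas:
    - {"dp":[2.95,0.54,0.06],"yaw":0}
    - {"dp":[2.95,0.54,0.06],"yaw":0}
    - {"dp":[2.95,0.54,0.06],"yaw":0}
    - {"dp":[2.95,0.54,0.06],"yaw":0}

```text
t: 24.5
tcp_pos: [676.9, -63.3, 62.9]
tool_rot: [[0.098, -0.995, 0.0], [-0.995, -0.098, 0.0], [-0.0, -0.0, -1.0]]
wrist_force: [0.7, 2.9, 4.5]
width: 10.9
```

Emit:
move_arm:
  deltas:
    - {"dp":[2.88,0.83,0.06],"yaw":0}
    - {"dp":[2.88,0.83,0.06],"yaw":0}
    - {"dp":[2.88,0.83,0.06],"yaw":0}
    - {"dp":[2.88,0.83,0.06],"yaw":0}

```text
t: 25.0
tcp_pos: [674.7, -75.1, 62.6]
tool_rot: [[0.098, -0.995, 0.0], [-0.995, -0.098, 0.0], [-0.0, -0.0, -1.0]]
wrist_force: [2.9, 5.4, 5.1]
width: 10.6
```

Emit:
move_arm:
  deltas:
    - {"dp":[2.79,1.12,0.06],"yaw":0}
    - {"dp":[2.79,1.12,0.06],"yaw":0}
    - {"dp":[2.79,1.12,0.06],"yaw":0}
    - {"dp":[2.79,1.12,0.06],"yaw":0}

```text
t: 25.5
tcp_pos: [671.3, -86.8, 62.4]
tool_rot: [[0.098, -0.995, 0.0], [-0.995, -0.098, -0.0], [0.0, -0.0, -1.0]]
wrist_force: [1.3, 2.4, 4.8]
width: 10.9
```

Emit:
move_arm:
  deltas:
    - {"dp":[2.66,1.38,0.06],"yaw":0}
    - {"dp":[2.66,1.38,0.06],"yaw":0}
    - {"dp":[2.66,1.38,0.06],"yaw":0}
    - {"dp":[2.66,1.38,0.06],"yaw":0}

```text
t: 26.0
tcp_pos: [666.8, -97.9, 62.1]
tool_rot: [[0.098, -0.995, 0.0], [-0.995, -0.098, -0.0], [0.0, -0.0, -1.0]]
wrist_force: [1.6, 2.7, 4.0]
width: 10.2
```

Emit:
move_arm:
  deltas:
    - {"dp":[2.1,1.3,0.05],"yaw":0}
    - {"dp":[2.1,1.3,0.05],"yaw":0}
    - {"dp":[0,0,0],"yaw":0}

```text
t: 26.38
tcp_pos: [664.3, -102.5, 61.8]
tool_rot: [[0.098, -0.995, -0.001], [-0.995, -0.098, -0.001], [0.0, 0.001, -1.0]]
wrist_force: [-0.3, -1.5, 3.7]
width: 10.6
```

Run:
```python
from h import *
s=st();c=cam('side');u,v=proj(c,[[580,-30,30]])[0].astype(int)
cr=cv2.resize(c['frame'][v-50:v+50,u-65:u+65],None,fx=5,fy=5,interpolation=2);cv2.imwrite('pics/s9.png',cr[:,:,::-1])
```

```text
t 26.375 tcp [ 664.3 -102.5   61.8] board xy 84.1 -85.0 F(ex,ey,z) -0.42 -1.44 3.69 w 10.6 yaw -1.473
```

View pics/s9.png

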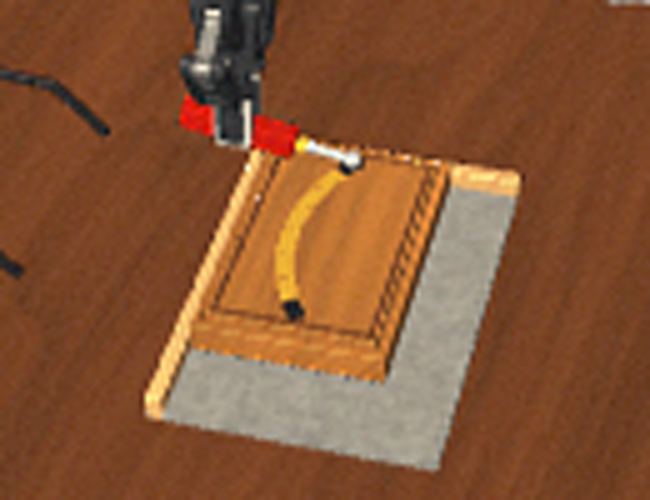

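The seam looks smooth and the ball rests on the end mark, at about (350,160) in the crop. I lift off and carry the burnisher back to the pad.

Emit:
move_arm:
  deltas:
    - {"dp":[0,0,-1],"yaw":0}
    - {"dp":[0,0,-4],"yaw":0}
    - {"dp":[0,0,-15],"yaw":0}
    - {"dp":[0,0,-20],"yaw":0}
    - {"dp":[0,0,-20],"yaw":0}
    - {"dp":[-20,5,0],"yaw":0}
    - {"dp":[-40,10,0],"yaw":0}
    - {"dp":[-40,10,0],"yaw":0}
    - {"dp":[-40,10,0],"yaw":0}
    - {"dp":[-40,10,0],"yaw":0}
    - {"dp":[-40,10,0],"yaw":0}
    - {"dp":[-40,10,0],"yaw":0}

```text
t: 27.92
tcp_pos: [573.2, 152.2, 121.8]
tool_rot: [[0.098, -0.995, -0.0], [-0.995, -0.098, 0.0], [-0.0, 0.0, -1.0]]
wrist_force: [0.5, 0.0, 0.3]
width: 10.9
```

Emit:
move_arm:
  deltas:
    - {"dp":[-40,10,0],"yaw":0}
    - {"dp":[-40,10,0],"yaw":0}
    - {"dp":[-40,10,0],"yaw":0}
    - {"dp":[-40,15,0],"yaw":0}
    - {"dp":[-13,10,0],"yaw":0}
    - {"dp":[0,0,30],"yaw":0}
    - {"dp":[0,0,30],"yaw":0}
    - {"dp":[0,0,15],"yaw":0}
    - {"dp":[0,0,0],"yaw":0}

```text
t: 29.05
tcp_pos: [502.5, 316.8, 46.3]
tool_rot: [[0.097, -0.995, -0.001], [-0.995, -0.097, -0.001], [0.001, 0.002, -1.0]]
wrist_force: [0.3, 0.5, 0.5]
width: 10.6
```

Run:
```python
from h import *
s=st()
for n in ('side',):
    c=cam(n);hsv=cv2.cvtColor(c["frame"],cv2.COLOR_RGB2HSV);H,S,V=[hsv[...,i].astype(int) for i in range(3)]
    u,v=proj(c,[s['tcp_pos']-[0,0,20]])[0].astype(int)
    cv2.imwrite('pics/s10.png',cv2.resize(c['frame'][v-70:v+70,u-90:u+90],None,fx=4,fy=4,interpolation=2)[:,:,::-1])
c=cam('scene')
P=cloud(c);X=(P[...,:2]-o)@ex;Y=(P[...,:2]-o)@ey
hsv=cv2.cvtColor(c["frame"],cv2.COLOR_RGB2HSV)
u,v=proj(c,[[590,-45,30]])[0].astype(int)
cv2.imwrite('pics/sc10.png',cv2.resize(c['frame'][v-45:v+45,u-60:u+60],None,fx=5,fy=5,interpolation=2)[:,:,::-1])
```

```text
t 29.05 tcp [502.5 316.8  46.3] board xy -36.0 348.0 F(ex,ey,z) 0.36 0.48 0.53 w 10.6 yaw -1.4732
```

View pics/s10.png

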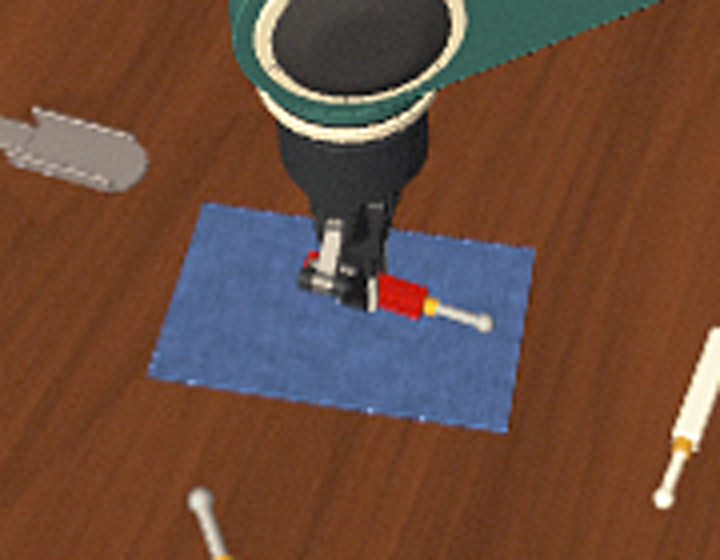

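Emit:
move_arm:
  deltas:
    - {"dp":[0,-3,3],"yaw":0}
    - {"dp":[0,-3,2],"yaw":0}
    - {"dp":[0,0,2],"yaw":0}
    - {"dp":[0,0,1.5],"yaw":0}
    - {"dp":[0,0,1.5],"yaw":0}
    - {"dp":[0,0,1.5],"yaw":0}
    - {"dp":[0,0,1],"yaw":0}
    - {"dp":[0,0,0],"yaw":0}
  grip_force: 20

```text
t: 30.15
tcp_pos: [509.7, 318.0, 36.1]
tool_rot: [[0.098, -0.995, 0.002], [-0.995, -0.098, 0.001], [-0.001, -0.002, -1.0]]
wrist_force: [0.8, -2.5, 14.1]
width: 10.8
```

Run:
```python
from sty import *
s=st();c,B=sty()
i=np.arange(-70,30,8)
for lo in i:
    q=B[(B[:,0]>lo)&(B[:,0]<lo+8)]
    if len(q)>20: print(lo+4,np.percentile(q[:,2],90).round(1),len(q))
```

```text
t 30.15 tcp [509.7 318.   36.1] board xy -28.7 348.6 F(ex,ey,z) 0.55 -2.52 14.14 w 10.8 yaw -1.473
wrist 3145 lo [-60.1 342.1  18.1] hi [  5.7 354.2  28.3]
-66 19.8 32
-58 20.7 259
-50 21.9 252
-42 22.9 264
-34 24.0 268
-26 25.3 290
-18 26.4 350
-10 27.2 429
-2 28.3 457
6 28.1 544
```

Emit:
move_arm:
  deltas:
    - {"dp":[0,0,1],"yaw":0}
    - {"dp":[0,0,1],"yaw":0}
    - {"dp":[0,0,1],"yaw":0}
    - {"dp":[0,0,1],"yaw":0}
    - {"dp":[0,0,0.5],"yaw":0}
    - {"dp":[0,0,0],"yaw":0}

```text
t: 30.95
tcp_pos: [509.7, 318.3, 32.9]
tool_rot: [[0.098, -0.995, 0.002], [-0.995, -0.098, 0.001], [-0.001, -0.002, -1.0]]
wrist_force: [-5.9, -4.1, 29.8]
width: 10.7
```

Emit:
move_arm:
  deltas:
    - {"dp":[0,0,-2],"yaw":0}
    - {"dp":[0,0,0],"yaw":0}

```text
t: 31.2
tcp_pos: [509.5, 318.2, 33.7]
tool_rot: [[0.098, -0.995, 0.002], [-0.995, -0.098, 0.001], [-0.001, -0.002, -1.0]]
wrist_force: [-2.0, -0.4, 15.2]
width: 10.9
```

Emit:
move_arm:
  deltas:
    - {"dp":[0,0,0],"yaw":0}
    - {"dp":[0,0,0],"yaw":0}
    - {"dp":[0,0,0],"yaw":0}
    - {"dp":[0,0,-10],"yaw":0}
    - {"dp":[0,0,-30],"yaw":0}
    - {"dp":[0,0,-50],"yaw":0}
    - {"dp":[0,0,-60],"yaw":0}
    - {"dp":[0,0,-40],"yaw":0}
    - {"dp":[0,0,0],"yaw":0}
  hand: 0.5

```text
t: 32.33
tcp_pos: [509.8, 318.2, 226.5]
tool_rot: [[0.098, -0.995, 0.005], [-0.995, -0.098, 0.003], [-0.002, -0.006, -1.0]]
wrist_force: [0.2, 0.2, -0.7]
width: 42.8
```

Run:
```python
from sty import *
import pickle
s=st();c,B=sty();save(c,'w11')
for lo in np.arange(-70,30,10):
    q=B[(B[:,0]>lo)&(B[:,0]<lo+10)]
    if len(q)>10: print(lo+5,np.percentile(q[:,2],[50,90]).round(1),np.median(q[:,1]).round(1))
D=pickle.load(open('d0.pkl','rb'))
import numpy as np
for n in('scene','side'):
    c=cam(n);save(c,n+'11');d=cv2.absdiff(c['frame'],D[n]['frame']).max(2)>40
    pts={'bowl':(585,-405,20),'file':(443,-387,3),'glassL':(740,20,40),'glassR':(790,-60,30),'horn':(690,330,10)}
    for k,p in pts.items():
        u,v=proj(c,[p])[0].astype(int)
        print(n,k,(u,v),d[max(0,v-25):v+25,max(0,u-25):u+25].sum())
```

```text
t 32.325 tcp [509.8 318.2 226.5] board xy -28.5 348.7 F(ex,ey,z) 0.24 0.21 -0.67 w 42.8 yaw -1.473
wrist 744 lo [-60.4 342.5  16.5] hi [  5.4 354.6  19.7]
-65 [18.4 19.1] 348.1
-55 [18.5 19.2] 348.1
-45 [18.4 19.3] 348.1
-35 [18.5 19.4] 348.1
-25 [18.3 19.5] 348.2
-15 [18.3 19.1] 348.2
-5 [18.2 19.1] 348.2
5 [17.9 19.1] 348.2
scene bowl (np.int64(123), np.int64(299)) 0
scene file (np.int64(115), np.int64(256)) 0
scene glassL (np.int64(304), np.int64(271)) 9
scene glassR (np.int64(286), np.int64(302)) 0
scene horn (np.int64(390), np.int64(215)) 0
side bowl (np.int64(315), np.int64(128)) 2500
side file (np.int64(355), np.int64(143)) 2081
side glassL (np.int64(219), np.int64(191)) 963
side glassR (np.int64(216), np.int64(173)) 1101
side horn (np.int64(183), np.int64(288)) 0
```

View pics/w11.png

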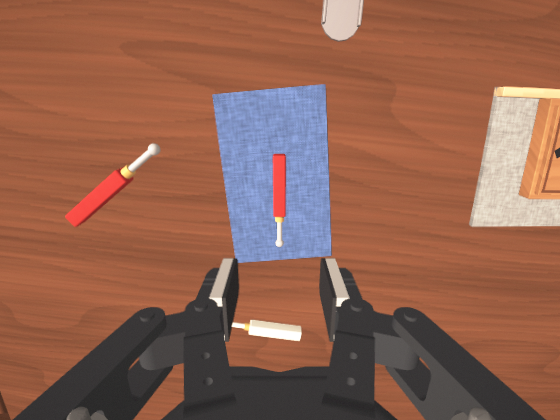

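Emit:
move_arm:
  deltas:
    - {"dp":[45,3,5],"yaw":0}
    - {"dp":[45,3,5],"yaw":0}
    - {"dp":[45,3,5],"yaw":0}
    - {"dp":[45,3,5],"yaw":0}
    - {"dp":[45,3,5],"yaw":0}
    - {"dp":[45,3,5],"yaw":0}
    - {"dp":[45,3,5],"yaw":0}
    - {"dp":[42,3,5],"yaw":0}
    - {"dp":[0,0,0],"yaw":0}
    - {"dp":[0,0,0],"yaw":0}

```text
t: 33.72
tcp_pos: [519.6, -39.7, 181.1]
tool_rot: [[0.097, -0.995, -0.001], [-0.995, -0.097, 0.0], [-0.001, 0.001, -1.0]]
wrist_force: [1.2, 1.0, 0.4]
width: 42.5
```

Run:
```python
from h import *
s=st();c=cam('wrist');save(c,'w12');P=cloud(c);X=(P[...,:2]-o)@ex-15;Y=(P[...,:2]-o)@ey+20;Z=P[...,2]
hsv=cv2.cvtColor(c["frame"],cv2.COLOR_RGB2HSV);H,S,V=[hsv[...,i].astype(int) for i in range(3)]
r=np.hypot(X+100,Y);ph=np.arctan2(Y,X+100)
pl=(abs(X)<38)&(abs(Y)<70)&(abs(r-120)>9)
A=np.c_[X[pl],Y[pl],np.ones(pl.sum())];k=np.linalg.lstsq(A,Z[pl],rcond=None)[0];print('plane',k.round(4))
res=Z-(k[0]*X+k[1]*Y+k[2])
for a in np.arange(.55,-.56,-.05):
    m=(abs(r-120)<4)&(abs(ph-a)<.025);print(round(a,2),np.nanmedian(res[m]).round(2),m.sum(),end=' | ')
dk=(V<60)&(abs(X)<45)&(abs(Y)<80)
n,l,t,ce=cv2.connectedComponentsWithStats(dk.astype(np.uint8))
for i in range(1,n):
    if t[i,4]>15: print('\nblk',X[l==i].mean().round(1),Y[l==i].mean().round(1))
m=(H>5)&(H<18)&(S>130)&(abs(X)<62)&(abs(Y)<92)&(Z>20)
ct=max(cv2.findContours(cv2.morphologyEx(m.astype(np.uint8),2,np.ones((3,3))),0,2)[0],key=cv2.contourArea)
w=onz(c,ct.reshape(-1,2),24)[:,:2].astype(np.float32);print(cv2.minAreaRect(w))
```

```text
t 33.725 tcp [519.6 -39.7 181.1] board xy -53.8 -8.4 F(ex,ey,z) 1.25 0.91 0.4 w 42.5 yaw -1.4735
plane [3.00000e-04 2.28000e-02 2.73584e+01]
0.55 0.36 66 | 0.5 0.57 69 | 0.45 0.51 68 | 0.4 0.4 71 | 0.35 0.19 69 | 0.3 0.68 70 | 0.25 0.46 73 | 0.2 0.13 72 | 0.15 0.5 72 | 0.1 0.6 73 | 0.05 0.37 72 | -0.0 0.33 70 | -0.05 0.47 71 | -0.1 0.16 73 | -0.15 0.31 70 | -0.2 0.71 69 | -0.25 0.41 71 | -0.3 0.07 69 | -0.35 0.48 71 | -0.4 0.51 67 | -0.45 0.17 68 | -0.5 0.16 70 | -0.55 0.35 63 | 
blk 1.1 63.7

blk 1.4 -65.0
((589.2550659179688, -45.17274475097656), (108.66195678710938, 168.3651123046875), 5.709442138671875)
```

```bash
python3 -c "
from rig import manip
print(manip.job_done())"
```

```text
the job is handed in; nothing more can be done
None
```

I carried out the whole job and handed it in at about 34 s of the 72 s allowed. No verdict was reported.

- **Panel:** I pushed it against the far rail and then the right rail with closed fingers. The final close-range view puts the panel's origin and both seam marks within about 1 mm of the snug position. That was judged against a board origin I had already shifted 2 mm to match the earlier mark measurements. The yaw came out at about 0.0996 rad against 0.098 for the board. The first push ran harder than intended, peaking at about 85–100 N at the wrist, below the 120 N limit.
- **Burnisher tilt:** The arm cannot tilt the tool, so I pivoted the burnisher in the grip by pressing its tail on the outer edge of the right rail. That gave about 10°, less than the recommended 15–45°, but it kept the handle clear of the plaque.
- **Stroke:** I made one continuous stroke from the left mark to the right mark at about 24 mm/s. The vertical wrist force read 3.6–7.5 N at the end of each step, so short peaks in between were not seen.
- **Slips:** Depth along the seam is within 0.1–0.7 mm of the plaque plane, with no steps, and the flat end marks read the same. I take all six slips as flush.
- **Burnisher return:** It lies flat on the pad near the middle, with the handle top level within about 0.5 mm.
- **Other objects:** The scene camera shows the bowl, shoehorn and nail file unchanged, and only 9 pixels differ at one glasses arm. The same comparison from the side camera was no use for the bowl, nail file and glasses, where the picture differed heavily. I put that down to the arm's changed position in that view.

My last picture was refused because the 12-picture limit was reached, so the final check of the panel and slips rests on the measured numbers alone.

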